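# Put the handheld meter away in the bench drawer

## Task

Put the yellow handheld meter away in the bench drawer. First pull the drawer fully open; then take the standing meter off its charging plate, lay it down on its back (display up) on the blue mat and let go of it; then take it again and lay it flat, display up and head to the back, in the rear compartment of the drawer, reaching in over the cross divider and under the cabinet top, let go, and push the drawer fully shut. Never let the meter topple or drop, and leave the other things on the bench where they are.

Things in the scene. Friction and masses are not known exactly. Their poses are not given: they have to be found in the camera images.
- drawer (a joint): Drawer travel in m: 0 shut, 0.185 fully open against its stop. The drawer slides out of the cabinet along the cabinet's -x (towards the robot); friction holds it where it is left (a few N to move it).
- cabinet: Fixed white bench-top drawer unit, 282 deep (x) x 240 wide (y) x 116 mm high, its lid-like top 12 mm thick (underside 104 mm above the bench). Origin: bottom centre of its front face (the open face plane); +x points into the cabinet, z up. A tip box stands on it.
- drawer_handle (a point): Middle of the drawer's steel bar handle: round bar, 10 mm thick, 100 mm long along y, 82 mm above the bench, its axis 35 mm in front of the blue front panel (30 mm free between them), a 10 mm leg at each end. Panel 240 wide, 12 thick (outer face 12 mm before the cabinet's face when shut), from 12 to 102 mm above the bench. Axes as the cabinet's.
- compartment (a point): Middle of the front edge of the drawer's rear compartment floor (at the divider's rear face); moves with the drawer; axes as the cabinet's (+x to the back). Floor 18 mm above the bench, 178 (x) x 210 mm; divider 25 mm high, 6 thick; walls 45 high. Before the divider: a 70 mm pen space. With the drawer fully open the cabinet's face is 109 mm behind (+x of) this point; beyond is under the top.
- meter: Yellow handheld meter, a block 160 long (z) x 56 wide (y) x 36 mm thick (x), about 0.3 kg. It starts standing on the charging plate, display roughly away from the robot. Origin: centre of the foot's underside; +z runs from foot to head; display and keys on the -x face, display near the head; black strip on the head end's display side, black band round the foot. Display up: -x points up.
- meter_head (a point): Centre of the meter's head end (160 mm from the foot along the meter's z); axes as the meter's.
- meter_foot (a point): Centre of the meter's foot end; axes as the meter's.
- meter_mid (a point): Centre of the meter, 80 mm from the foot; axes as the meter's.
- charger: Fixed grey charging plate, 110 x 110 x 10 mm high. Origin: centre of its underside, on the bench.
- mat: Fixed blue mat, 150 (x) x 200 (y) x 3 mm thick. Origin: centre of its underside, on the bench. It and the charging plate may have swapped places.
- dishes: Bystander: stack of four petri dishes, 91 mm across, 56 mm high. Origin: centre of underside.
- dish_pair: Bystander: two stacked petri dishes, 91 mm across, 28 mm high. Origin: centre of underside.
- tip_box: Bystander: pipette tip box, 80 (x) x 120 (y) x 62 mm high, on the cabinet. Origin: centre of underside.
- jar: Bystander: glass jar, 68 mm across, 80 mm high. Origin: centre of underside.
- flask_a: Bystander: corked conical flask, 92 mm across, 163 mm high. Origin: centre of underside.
- flask_b: Bystander: corked conical flask, 92 mm across, 163 mm high. Origin: centre of underside.
- spray: Bystander: orange spray bottle with red trigger head, 68 mm across, 181 mm high. Origin: centre of underside.
Not all that is in view belongs to the job. Of the things shaped like the meter, the yellow one is meant.

How it is judged:
By the outcome, as a careful person would: the job done as asked, in the order asked, and still so for the second after the job is handed in, with the robot touching nothing.
It also fails if it takes over 72 s, if anything falls off the work surface, if the arm or the gripper's body presses on something with over 40 N, if the wrist force passes 120 N, or if a joint passes its speed limit or range.

## Robot

A 6-joint arm with a two-finger parallel gripper is mounted at the origin on the work surface. World frame = base frame: x ahead of the robot, y to its left, z up, the work surface at z = 0. Lengths are in m, angles in rad, forces in N, time in s.
With the tool pointing down it reaches from about 0.325 to 0.9 m from the base axis. Payload 6.1 kg.
Tool frame: the origin (TCP) lies midway between the tips of the shut fingers; the grasp point (between the pads) lies 19 mm behind it; z points along the fingers, y is the direction in which the jaws open and shut (so a half turn about z gives the same grasp; the last joint's range is limited). The gripper opens to 87 mm and grips with 3 to 60 N. Pads are 19 mm wide; open, the fingers measure 117 mm over their backs; the gripper's body (75 mm by 190 mm) begins 51 mm behind the grasp point.
Start: joints at [1.098, 0.22, 1.526, -0, 1.395, -0.126], TCP at [0.212, 0.588, 0.223] pointing down, gripper open.
Joint ranges: [-2.98, 2.98], [-0.91, 2.08], [0.09, 2.57], [-1.24, 4.39], [0.2, 2.65], [-2.68, 2.68]. Speed limits (rad/s): [2.57, 2.57, 3.01, 3.14, 3.14, 3.14].

## Interface

Orientations are given as a 3x3 rotation matrix whose columns are the frame's x, y, z axes.
In Python, from bench import move_to, move_linear, movej, set_gripper, sleep, inverse_kinematics, read_state, capture, Unreachable, sign_off gives the robot as it stands. Calls block until the motion is done:
- move_to(position, orientation): joint-space move of the TCP to a pose.
- move_linear(position, rot=None, speed=0.15, stop_force=None): straight line of the TCP; rot=None keeps the orientation; speed is the mean speed in m/s. With stop_force (N) it stops when the force on the tool has changed by that much, and returns True; else False.
- movej(angles): joint-space move.
- set_gripper(opening): finger opening in m; the grip force is fixed at half the most; returns when the fingers have stopped.
- sleep(seconds).
- inverse_kinematics(position, orientation): joint angles nearest the present ones, or None.
- read_state(): the state.
- capture(name): name is "scene" or "top" or "wrist"; returns a dict with "image" (384x512x3 uint8, red, green, blue), "mtx" (3x3 intrinsics, pixels), "D" ([k1, k2, p1, p2, k3] as OpenCV has them; the pictures are not rectified), "origin" and "rotation" of the camera in the world. Camera axes: x right, y up, looking along -z (the intrinsics and any distortion apply to the point x, -y, -z); pixel columns grow to the right and rows downward; lengths in m; the calibration is good to about 2 mm. A picture is of the moment at which its call begins. There is no depth.
A pose or a line that the arm cannot do raises Unreachable and nothing moves.
- sign_off(): hands the job in, once; it reports no verdict.
The state is a dict: "clock": time; "joint_positions": joint angles; "dq": joint speeds; "tau": joint torques, N m; "ee_pos": TCP position; "eef_rot": TCP orientation; "force": force on the tool from outside, world axes, zero at the start; "ft_torque": the same for the moment, N m; "grip_width": finger opening in m.
Only numpy, scipy, OpenCV 4.12 (cv2) and the standard library are available. Lean on these libraries where they do the work, as an engineer would, in place of code of your own. Each camera call takes 0.05 s, during which the arm holds its last target. There are 200 camera calls.

## Working session

There is one attempt and no reset: what is moved stays moved. The work goes in short steps, each a Python script; the robot and the scene stay as the last script left them, time stands still between calls to the robot, and variables do not carry over. Pictures are saved under pics/ and viewed, about 8 in all and at most 12, crops included, and the job is handed in when it is done.

```bash
ls; mkdir -p pics; cat > h.py <<'E'
import numpy as np, cv2
from bench import *
def snap(n,f):
    c=capture(n); cv2.imwrite(f'pics/{f}.png',c['image'][:,:,::-1]); np.save(f'pics/{f}.npy',c,allow_pickle=True); return c
def load(f): return np.load(f'pics/{f}.npy',allow_pickle=True).item()
def ray(c,uv):
    p=cv2.undistortPoints(np.array([[uv]],float),np.array(c['mtx']),np.array(c['D']))[0,0]
    d=np.array(c['rotation'])@np.array([p[0],-p[1],-1]); return np.array(c['origin']),d
def onz(c,uv,z):
    o,d=ray(c,uv); return o+d*(z-o[2])/d[2]
def proj(c,P):
    q=(np.array(P,float).reshape(-1,3)-c['origin'])@np.array(c['rotation']); q=q*[1,-1,-1]
    return cv2.projectPoints(q,np.zeros(3),np.zeros(3),np.array(c['mtx']),np.array(c['D']))[0][:,0]
def crop(f,x0,y0,x1,y1,k,g):
    im=cv2.imread(f'pics/{f}.png')[y0:y1,x0:x1]; cv2.imwrite(f'pics/{g}.png',cv2.resize(im,None,fx=k,fy=k,interpolation=cv2.INTER_CUBIC))
E
python3 - <<'E'
from h import *
a=snap('scene','s0');b=snap('top','t0')
for c in(a,b): print(c['origin'],np.round(c['rotation'],3).tolist(),np.round(c['mtx'],1).tolist(),c['D'])
for f in('s0','t0'): crop(f,0,0,512,384,1.5625,f+'b')
print(read_state())
E
```

```text
pics
[1.96364419 0.29103492 1.19143705] [[-0.197, -0.578, 0.792], [0.98, -0.125, 0.152], [0.011, 0.807, 0.591]] [[465.3, 0.0, 254.3], [0.0, 465.3, 196.3], [0.0, 0.0, 1.0]] [-0.15778633  0.          0.          0.          0.        ]
[0.37027463 0.05217469 1.69004849] [[0.021, 0.993, -0.118], [-1.0, 0.023, 0.019], [0.021, 0.117, 0.993]] [[399.3, 0.0, 256.6], [0.0, 399.3, 193.1], [0.0, 0.0, 1.0]] [-0.06805559  0.          0.          0.          0.        ]
{'clock': 0.1, 'joint_positions': array([ 1.09792454e+00,  2.21180809e-01,  1.52746102e+00, -1.82357639e-05,
        1.39464642e+00, -1.26091945e-01]), 'dq': array([-0.0002601 , -0.00174074, -0.00290018,  0.00073939,  0.00157223,
        0.00055993]), 'tau': array([ 1.37152056e-03, -4.95940948e+01, -3.88519585e+01,  7.04461732e-02,
        5.15384856e-02, -4.30830164e-05]), 'ee_pos': array([0.21218228, 0.58732056, 0.22154472]), 'eef_rot': array([[-9.40473044e-01,  3.39867447e-01, -7.56267826e-04],
       [ 3.39868232e-01,  9.40471840e-01, -1.51770666e-03],
       [ 1.95429507e-04, -1.68439361e-03, -9.99998562e-01]]), 'force': array([ 0.12132404,  0.39811978, -0.01207564]), 'ft_torque': array([-0.022033  , -0.01542498, -0.02534028]), 'grip_width': 0.08713735856379412}
```

View pics/s0b.png

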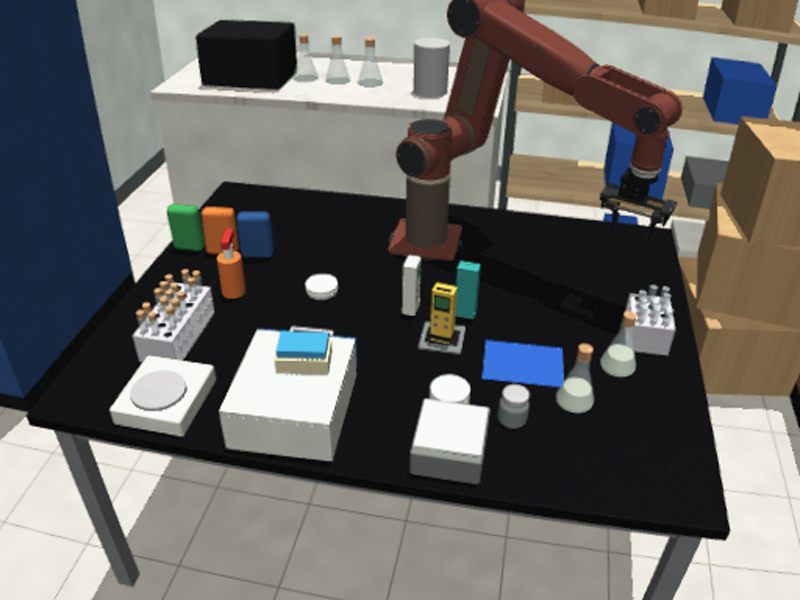

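View pics/t0b.png

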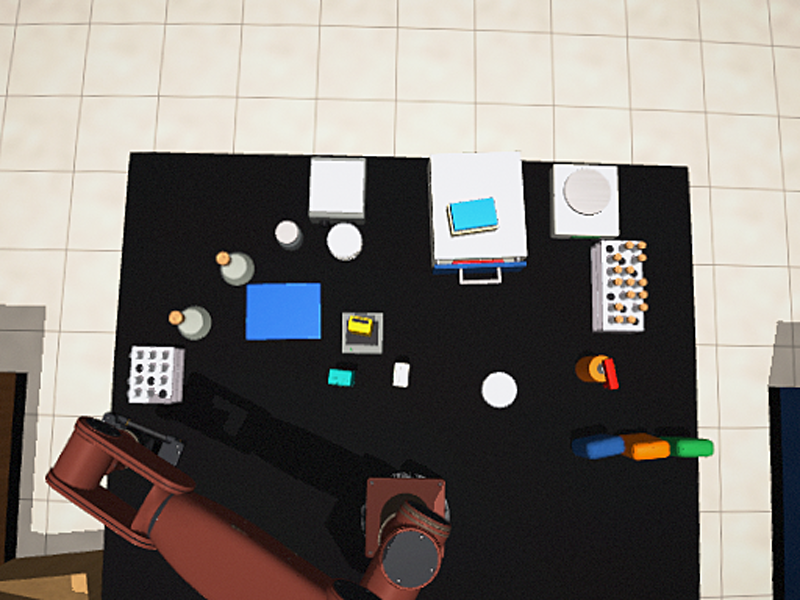

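The scene view shows the yellow meter on the plate (442,315), the mat (523,362), and the teal and white decoys behind it. The top view shows the cabinet at (478,210) with its handle at (480,281), the meter at (361,325) and the mat at (284,311). I'll enlarge the top view.

```bash
python3 - <<'E'
from h import *
crop('t0',150,90,350,240,4,'t0c')
E
```

```text
(no output)
```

View pics/t0c.png

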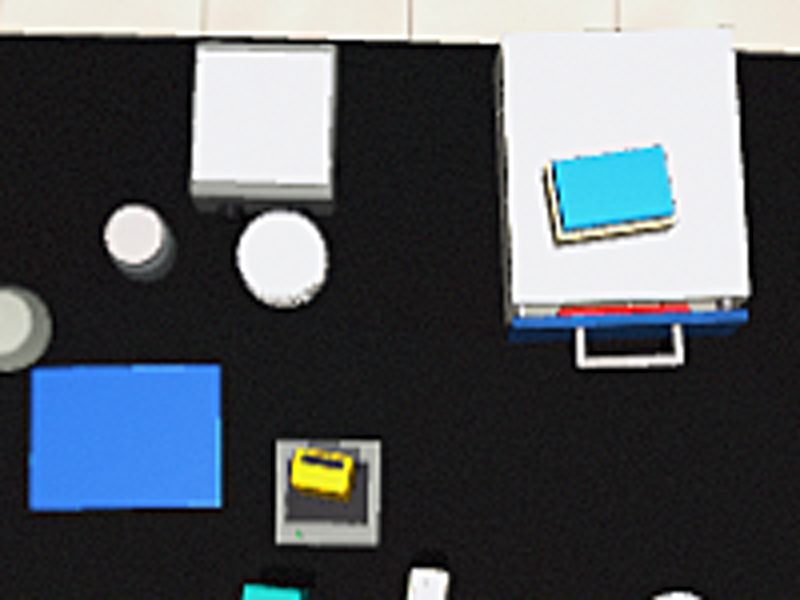

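```bash
python3 - <<'E'
from h import *
c=load('t0')
f=lambda x,y,z: np.round(onz(c,(149.5+(x+.5)/4,89.5+(y+.5)/4),z),4)[:2]
for n,z,L in [('cab',.116,[(500,33),(733,28),(748,298),(512,304)]),('handle',.087,[(578,364),(684,363)]),('panel',.102,[(507,322),(748,314)]),
 ('mat',.003,[(31,367),(220,365),(221,508),(31,510)]),('chg',.01,[(276,440),(381,440),(379,546),(276,546)]),('meter',.17,[(297,447),(357,453),(349,501),(291,487)]),
 ('dish',.02,[(282,258)]),('teal',.16,[(274,588)]),('white',.16,[(428,585)])]:
    P=[f(x,y,z) for x,y in L]; print(n,[p.tolist() for p in P],np.mean(P,0))
s=load('s0'); print(onz(s,(321/1.5625,287/1.5625),.028))
E
```

```text
cab [[0.9519, -0.0433], [0.9651, -0.2843], [0.6817, -0.2979], [0.6693, -0.0594]] [ 0.817    -0.171225]
handle [[0.6146, -0.1296], [0.6182, -0.2381]] [ 0.6164  -0.18385]
panel [[0.6534, -0.0556], [0.6679, -0.3009]] [ 0.66065 -0.17825]
mat [[0.6104, 0.4448], [0.6172, 0.2432], [0.4648, 0.2367], [0.458, 0.4373]] [0.5376 0.3405]
chg [[0.5376, 0.1804], [0.5401, 0.0696], [0.4283, 0.069], [0.4259, 0.1769]] [0.482975 0.123975]
meter [[0.5154, 0.1479], [0.5109, 0.0905], [0.4649, 0.097], [0.477, 0.1525]] [0.49205  0.121975]
dish [[0.7313, 0.1796]] [0.7313 0.1796]
teal [[0.381, 0.1665]] [0.381  0.1665]
white [[0.387, 0.0199]] [0.387  0.0199]
[ 0.35744707 -0.23720613  0.028     ]
```

```bash
cat >> h.py <<'E'
def frame(z,y):  # tool rotation from approach z and jaw axis y
    z=np.array(z,float);z/=np.linalg.norm(z); y=np.array(y,float); y-=z*(y@z); y/=np.linalg.norm(y)
    return np.column_stack([np.cross(y,z),y,z])
CY=.052; CX=np.array([np.cos(CY),np.sin(CY),0]); CYv=np.array([-np.sin(CY),np.cos(CY),0])
FACE=np.array([.6755,-.1787,0])
def cab(x,y,z): return FACE+CX*x+CYv*y+[0,0,z]
E
python3 - <<'E'
from h import *
def ik(n,p,R):
    q=inverse_kinematics(p,R); print(n,None if q is None else np.round(q,2))
D=[0,0,-1]
for s in(1,-1):
    for x in(-.06,-.232): ik(('drawer',s,x),cab(x,0,.063),frame(D,s*CX))
    ik(('push',s),cab(-.06,0,.063),frame(D,s*CYv))
    ik(('place',s),cab(-.07,0,.04),frame(D,s*CYv))
    ik(('pick2',s),[.54,.34,.01],frame(D,[s,0,0]))
yaw=-.13; fx=np.array([np.cos(yaw),np.sin(yaw),0]); fy=np.array([-fx[1],fx[0],0])
for a in range(30,95,10):
  t=np.radians(a)
  for s in(1,-1):
    d=-np.sin(t)*fx+np.array([0,0,-np.cos(t)])
    g=np.array([.492,.122,.12])+fx*.008
    ik(('grab',a,s),g+.019*d,frame(d,s*fy))
    ik(('grabup',a,s),g+.019*d-.06*d,frame(d,s*fy))
    for k in (1,-1):  # foot direction k*y ; final tool = foot*cos... 
      f=np.array([0,k,0]); d1=np.cos(t)*f+np.array([0,0,-np.sin(t)])
      # meter y at end: y = z x x ; z=-f, x=-up
      my=np.cross(-f,[0,0,-1]); p=np.array([.54,.34,.03])-.03*f
      ik(('lay',a,s,k),p+.019*d1,frame(d1,s*my))
E
```

```text
('drawer', 1, -0.06) [-0.41  0.41  1.6  -0.    1.13 -0.46]
('drawer', 1, -0.232) [-0.57  0.06  2.02 -0.    1.05 -0.62]
('push', 1) [-0.41  0.41  1.6  -0.    1.13 -2.03]
('place', 1) [-0.42  0.42  1.64 -0.    1.08 -2.04]
('pick2', 1) [ 0.44  0.48  1.63 -0.    1.04  0.44]
('drawer', -1, -0.06) [-0.41  0.41  1.6  -0.    1.13  2.68]
('drawer', -1, -0.232) [-0.57  0.06  2.02 -0.    1.05  2.52]
('push', -1) [-0.41  0.41  1.6  -0.    1.13  1.11]
('place', -1) [-0.42  0.42  1.64 -0.    1.08  1.1 ]
('pick2', -1) None
('grab', 30, 1) [ 0.03  0.47  1.53  0.08  1.66 -1.42]
('grabup', 30, 1) [ 0.03  0.48  1.42  0.08  1.76 -1.42]
('lay', 30, 1, 1) [-0.09  0.6   1.86  1.16  1.22 -0.84]
('lay', 30, 1, -1) [ 0.78  1.14  0.89 -0.71  1.9  -2.31]
('grab', 30, -1) [0.03 0.47 1.53 0.08 1.66 1.72]
('grabup', 30, -1) [0.03 0.48 1.42 0.08 1.76 1.72]
('lay', 30, -1, 1) [-0.09  0.6   1.86  1.16  1.22  2.3 ]
('lay', 30, -1, -1) [ 0.78  1.14  0.89 -0.71  1.9   0.84]
('grab', 40, 1) [ 0.02  0.61  1.4   0.1   1.82 -1.43]
('grabup', 40, 1) [ 0.01  0.64  1.27  0.1   1.93 -1.43]
('lay', 40, 1, 1) [-0.03  0.5   1.88  
[... 1587 characters left out ...]
.43 -1.4 ]
('grabup', 80, 1) [-0.01  1.24  0.73  0.22  2.56 -1.36]
('lay', 80, 1, 1) [0.31 0.4  1.75 0.2  0.95 0.19]
('lay', 80, 1, -1) [ 0.55  0.58  1.48 -0.16  1.17 -2.52]
('grab', 80, -1) [0.   1.11 0.99 0.2  2.43 1.75]
('grabup', 80, -1) [-0.01  1.24  0.73  0.22  2.56  1.78]
('lay', 80, -1, 1) None
('lay', 80, -1, -1) [ 0.55  0.58  1.48 -0.16  1.17  0.62]
('grab', 90, 1) [ 0.    1.21  0.92  0.24  2.57 -1.37]
('grabup', 90, 1) None
('lay', 90, 1, 1) [0.39 0.44 1.67 0.   1.02 0.39]
('lay', 90, 1, -1) [ 0.48  0.51  1.58 -0.    1.05 -2.66]
('grab', 90, -1) [0.   1.21 0.92 0.24 2.57 1.77]
('grabup', 90, -1) None
('lay', 90, -1, 1) None
('lay', 90, -1, -1) [ 0.48  0.51  1.58 -0.    1.05  0.48]
```

```bash
python3 - <<'E'
from h import *
D=[0,0,-1]
move_to([.47,.14,.42],frame(D,[.1,1,0])); snap('wrist','w1')
set_gripper(.024)
R=frame(D,CX)
move_to(cab(-.060,0,.20),R); snap('wrist','w2')
for f in('w1','w2'): crop(f,0,0,512,384,1.5,f+'b')
s=read_state();print(s['clock'],s['ee_pos'])
E
```

```text
4.95 [ 0.61625997 -0.18090614  0.20126965]
```

View pics/w1b.png

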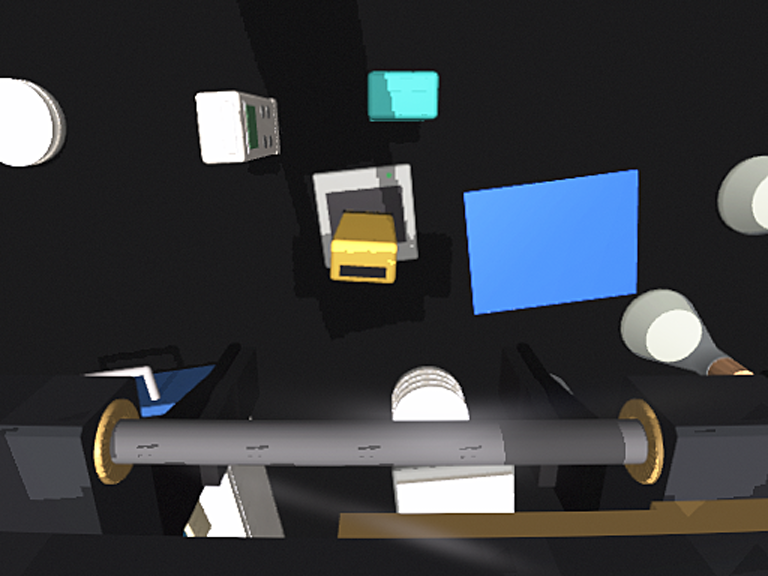

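View pics/w2b.png

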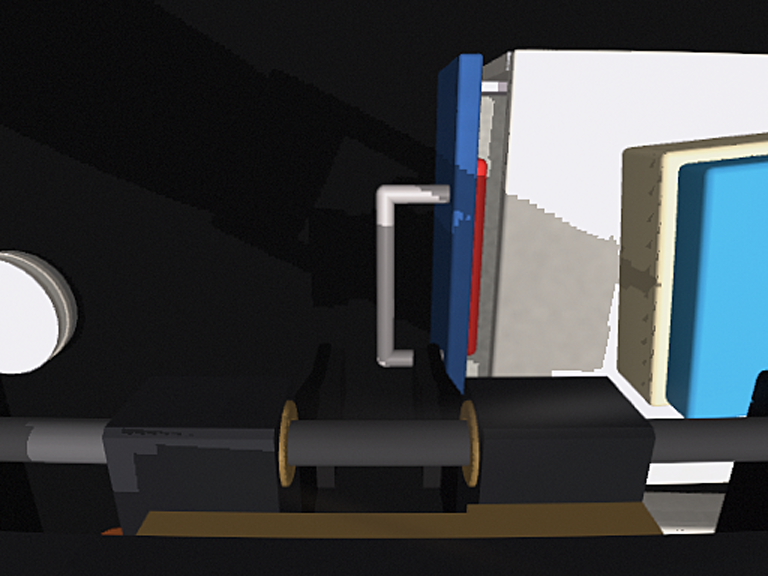

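w1 shows the meter's head face, corners (331,253), (397,255), (393,283) and (332,277), with the strip on its far side. w2 shows the handle bar from (385,190) to (388,360), and the drawer ajar.

```bash
python3 - <<'E'
from h import *
c=load('w1');z=.17
for n,f,z,L in [('head','w1',.17,[(331,253),(397,255),(393,283),(332,277)]),('strip','w1',.17,[(338,271),(386,271)]),('bar','w2',.085,[(385,195),(388,355)]),('face','w2',.116,[(513,60),(493,375)]),('panelfront','w2',.102,[(460,60)]),
 ('mat','w1',.003,[(464,192),(637,170),(637,293),(475,314)]),('chg','w1',.01,[(313,174),(411,164),(418,259)]),('tipbox','w2',.116,[(622,150)])]:
    c=load(f);P=np.array([onz(c,(u/1.5,v/1.5),z)[:2] for u,v in L]); print(n,np.round(P,4).tolist(),np.round(P.mean(0),4))
E
```

```text
head [[0.4837, 0.0989], [0.4909, 0.1537], [0.515, 0.1482], [0.5046, 0.0971]] [0.4985 0.1245]
strip [[0.4998, 0.1028], [0.5038, 0.1432]] [0.5018 0.123 ]
bar [[0.617, -0.1343], [0.6243, -0.2299]] [ 0.6207 -0.1821]
face [[0.6707, -0.0661], [0.6807, -0.2241]] [ 0.6757 -0.1451]
panelfront [[0.6487, -0.0658]] [ 0.6487 -0.0658]
mat [[0.4675, 0.2385], [0.4611, 0.4364], [0.6099, 0.4442], [0.6172, 0.2448]] [0.5389 0.341 ]
chg [[0.43, 0.0711], [0.43, 0.1805], [0.539, 0.18]] [0.4663 0.1439]
tipbox [[0.7281, -0.1023]] [ 0.7281 -0.1023]
```

```bash
python3 - <<'E'
from h import *
R=frame([0,0,-1],CX)
set_gripper(.022)
move_linear(cab(-.0565,0,.20),R)
print(move_linear(cab(-.0565,0,.065),R,stop_force=15))
set_gripper(0.0); print(read_state()['grip_width'],read_state()['ee_pos'])
r=move_linear(cab(-.245,0,.065),R,speed=.1,stop_force=20)
s=read_state(); p=s['ee_pos']; print(r,p,s['force'],'cabx',(p-FACE)@CX,(p-FACE)@CYv,s['clock'])
set_gripper(.024); snap('top','t2'); 
s=read_state();print(s['ee_pos'],s['force'])
move_linear(s['ee_pos']+[0,0,.12],speed=.25); snap('wrist','w3')
crop('t2',220,90,370,240,4,'t2c')
E
```

```text
False
0.008945012235013558 [ 0.61984969 -0.18193028  0.06613055]
True [ 0.4466933  -0.19183508  0.06612097] [ 3.5672094   0.3881319  -0.37375351] cabx -0.22918013897510314 -0.0012247398451473229 8.5417
[ 0.44681663 -0.1920118   0.06642556] [-0.66810339  0.02568314  0.38601261]
```

View pics/t2c.png

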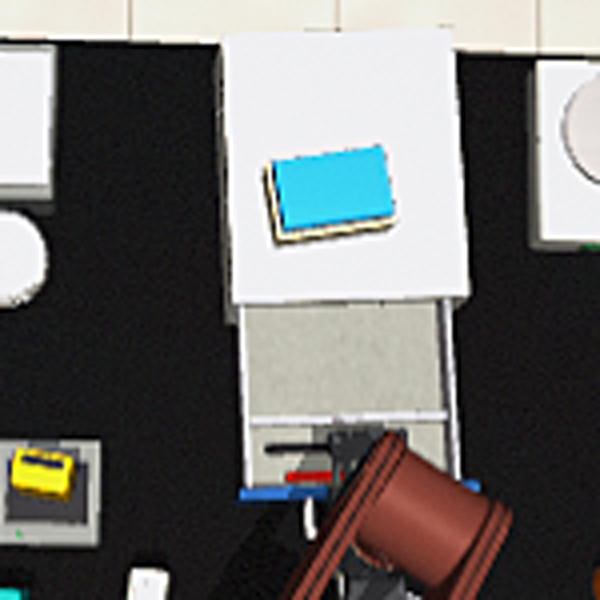

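```bash
sed -i 's/^FACE=.*/FACE=np.array([.6783,-.1787,0])/' h.py; cat >> h.py <<'E'
YAW=-.14; A=np.radians(55)
FX=np.array([np.cos(YAW),np.sin(YAW),0]); FY=np.array([-FX[1],FX[0],0])
DG=-np.sin(A)*FX+np.array([0,0,-np.cos(A)]); RG=frame(DG,FY)
G=np.array([.492,.122,.115])+FX*.008
E
python3 - <<'E'
from h import *
c=load('t2')
f=lambda x,y,z: np.round(onz(c,(219.5+(x+.5)/4,89.5+(y+.5)/4),z),4)
for u,v in((250,413),(447,408)):
    p=f(u,v,.043); print('divider rear', (p-FACE)@CX,(p-FACE)@CYv)
set_gripper(.087)
p=G+.019*DG-.11*DG
move_to(p+[0,0,.12],RG); print(read_state()['clock'])
move_linear(p,RG,speed=.25)
snap('wrist','w4'); crop('w4',0,0,512,384,1.5,'w4b')
c=load('w4')
m=lambda x,y,z: np.array([.492,.122,.01])+FX*x+FY*y+[0,0,z]
P=[m(.018,s*.028,z) for z in(.0,.16) for s in(1,-1)]; print(np.round(proj(c,P)*1.5))
E
```

```text
divider rear -0.10478137937903814 0.09928037336465896
divider rear -0.10542299524105256 -0.10736560005143646
12.4083
[[421. 394.]
 [339. 394.]
 [446. 233.]
 [316. 233.]]
```

View pics/w4b.png

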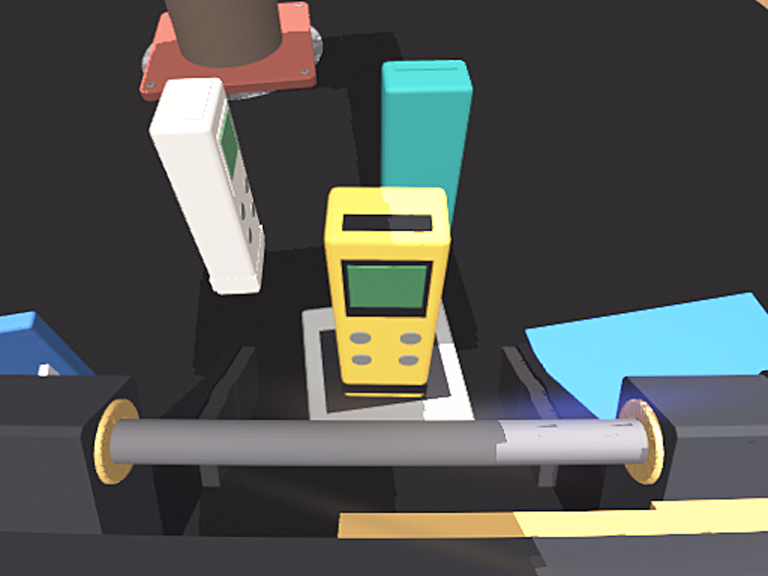

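The meter is upright with its display towards me: bottom corners (343,392) and (427,393), top corners (327,243) and (449,244). That puts it about 3 mm to +y of my model, with the yaw right. I'll correct for that and grip.

```bash
sed -i 's/^G=.*/G=np.array([.492,.125,.115])+FX*.008/' h.py
python3 - <<'E'
from h import *
p=G+.019*DG
print(move_linear(p-.11*DG,RG),move_linear(p,RG,speed=.12,stop_force=8))
set_gripper(0.03); s=read_state(); print(s['grip_width'],s['ee_pos']-p,s['force'])
snap('wrist','w5')
move_linear(p+[0,0,.03],RG,speed=.06); s=read_state();print(s['force'],s['grip_width'])
move_linear(p+[0,0,.17],RG,speed=.2); snap('wrist','w6');print(read_state()['clock'])
im=np.hstack([load(f)['image'][60:360,100:412] for f in('w5','w6')]); cv2.imwrite('pics/w56.png',im[:,:,::-1])
E
```

```text
False False
0.05578978736011584 [ 2.30155711e-05  1.56892101e-05 -1.93123683e-05] [-0.15331362 -0.30757088  0.18355655]
[-0.03419616 -0.22085362 -2.64839602] 0.056030829818905205
16.65
```

View pics/w56.png

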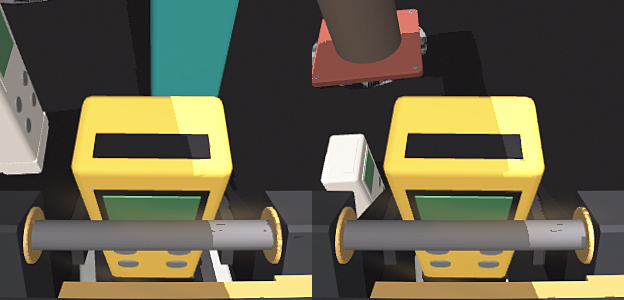

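Both frames show the meter held squarely with no slip (gap 56 mm). Next I lay it on the mat.

```bash
cat >> h.py <<'E'
MF=np.array([-.032,1,0]); MF/=np.linalg.norm(MF); MATC=np.array([.5385,.341,0])
D1=np.cos(A)*MF+np.array([0,0,-np.sin(A)]); RL=frame(D1,np.cross(-MF,[0,0,-1]))
E
python3 - <<'E'
from h import *
g=MATC-.025*MF
t=lambda z: g+[0,0,z]+.019*D1
print(RL[:,1])
move_to(t(.25),RL); snap('scene','s3')
move_linear(t(.05),RL,speed=.2)
r=move_linear(t(.020),RL,speed=.03,stop_force=3); s=read_state()
print(r,s['ee_pos'][2]-t(0)[2],s['force'],s['ft_torque'],s['grip_width'],s['clock'])
snap('scene','s4')
im=np.hstack([cv2.resize(load(f)['image'][130:290,230:400],None,fx=2.3,fy=2.3) for f in('s3','s4')]); cv2.imwrite('pics/s34.png',im[:,:,::-1])
E
```

```text
[ 9.99488393e-01  3.19836286e-02 -1.84240057e-18]
True 0.054015277452447205 [-1.74273063  0.35346047  5.68801816] [-0.13847563  0.13690877  0.03363209] 0.055692853072193134 19.2167
```

View pics/s34.png

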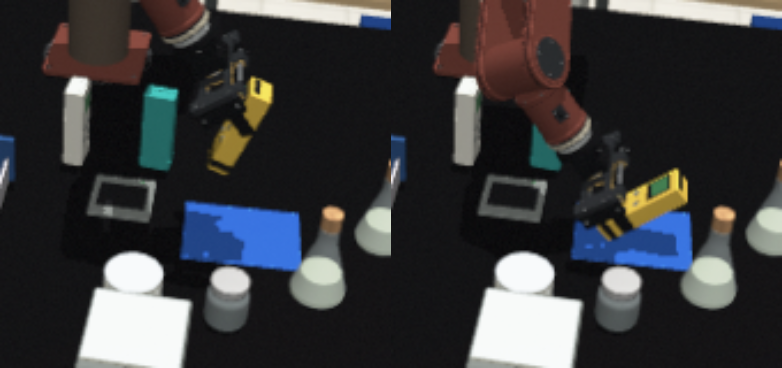

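The scene picture shows the head to +y and the foot down, tilted. My jaw sign was half a turn out. The contact was gentle (about 5 N), so I'll lift and search for lay yaws that can be reached with the present grip.

```bash
python3 - <<'E'
from h import *
s=read_state(); move_linear(s['ee_pos']+[0,0,.2],speed=.2); s=read_state(); print(s['grip_width'],s['clock'],s['joint_positions'].round(2))
for deg in range(0,360,20):
  a=np.radians(deg); f=np.array([np.cos(a),np.sin(a),0]); d=np.cos(A)*f+np.array([0,0,-np.sin(A)])
  R=frame(d,-np.cross(-f,[0,0,-1]))
  o=[]
  for z in(.25,.03):
    q=inverse_kinematics(MATC-.025*f+[0,0,z]+.019*d,R); o.append(None if q is None else np.round(q,2).tolist())
  print(deg,o)
c=load('t0')
for n,u,v,z in(('fa',237,267,.02),('fb',193,322,.02),('corkA',222,258,.163),('corkB',176,318,.163)): print(n,onz(c,(u/1.5625,v/1.5625),z))
snap('wrist','w7'); im=np.hstack([load(f)['image'][60:360,100:412] for f in('w6','w7')]); cv2.imwrite('pics/w67.png',im[:,:,::-1])
E
```

```text
0.055716174313382084 20.4167 [ 0.1   0.11  1.75  0.64  1.31 -0.12]
0 [[0.64, -0.11, 1.96, -0.48, 0.83, -0.69], [0.64, 0.26, 2.07, -0.89, 0.46, -0.19]]
20 [[0.49, -0.21, 2.06, -0.12, 0.69, -1.36], [0.49, 0.18, 2.17, -0.4, 0.2, -1.07]]
40 [[0.32, -0.22, 2.07, 0.32, 0.75, -2.13], [0.32, 0.17, 2.18, 0.8, 0.3, -2.66]]
60 [None, None]
80 [None, None]
100 [None, [0.09, 0.48, 1.77, 0.71, 1.08, 2.66]]
120 [[0.12, 0.35, 1.47, 0.56, 1.59, 2.68], [0.12, 0.61, 1.56, 0.58, 1.29, 2.48]]
140 [[0.18, 0.5, 1.26, 0.47, 1.77, 2.45], [0.18, 0.74, 1.36, 0.46, 1.48, 2.3]]
160 [[0.25, 0.64, 1.07, 0.35, 1.94, 2.21], [0.25, 0.85, 1.17, 0.33, 1.64, 2.1]]
180 [[0.33, 0.74, 0.91, 0.21, 2.06, 1.95], [0.33, 0.94, 1.02, 0.19, 1.76, 1.88]]
200 [[0.42, 0.8, 0.82, 0.05, 2.13, 1.65], [0.42, 1.0, 0.93, 0.04, 1.82, 1.64]]
220 [[0.5, 0.81, 0.81, -0.13, 2.12, 1.34], [0.5, 1.0, 0.92, -0.11, 1.82, 1.38]]
240 [[0.59, 0.76, 0.89, -0.29, 2.04, 1.05], [0.59, 0.96, 0.99, -0.26, 1.74, 1.14]]
260 [[0.66, 0.66, 1.03, -0.42, 1.9, 0.79], [0.66, 0.88, 1.13, -0.39, 1.61, 0.92]]
280 [[0.72, 0.54, 1.22, -0.52, 1.72, 0.56], [0.72, 0.77, 1.31, -0.52, 1.43, 0.72]]
300 [[0.76, 0.38, 1.42, -0.59, 1.51, 0.33], [0.76, 0.64, 1.51, -0.63, 1.23, 0.53]]
320 [[0.77, 0.22, 1.62, -0.64, 1.29, 0.08], [0.77, 0.51, 1.72, -0.75, 0.99, 0.35]]
340 [[0.73, 0.05, 1.81, -0.62, 1.06, -0.24], [0.73, 0.37, 1.91, -0.85, 0.74, 0.13]]
fa [0.65233324 0.46733208 0.02      ]
fb [0.50002252 0.57844703 0.02      ]
corkA [0.65001099 0.47044945 0.163     ]
corkB [0.49776157 0.57617773 0.163     ]
```

View pics/w67.png

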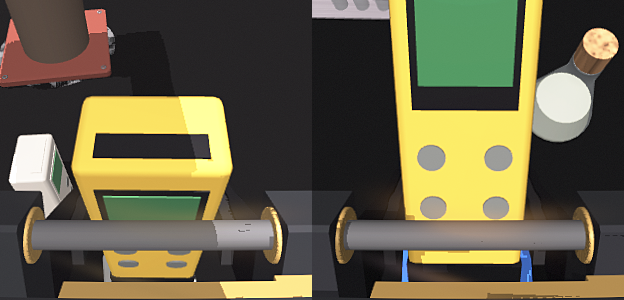

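w6 against w7 shows that the touch swung the meter in the pads about the jaw axis. It is still firmly held at 55.7 mm, and its face is now nearly square to the tool. I'll measure the new angle by fitting the yellow outline in three cameras.

```bash
cat >> h.py <<'E'
def ymask(c):
    h=cv2.cvtColor(c['image'],cv2.COLOR_RGB2HSV); return cv2.inRange(h,(20,120,70),(34,255,255))
def boxpts(Rm,foot): # meter frame R, foot point
    return np.array([foot+Rm@[x,y,z] for x in(-.018,.018) for y in(-.028,.028) for z in(0,.16)])
def held(p,Rt,th,l=.105,o=.008,dy=0): # tool pose -> meter pose; th angle tool z -> foot dir
    g=p-.019*Rt[:,2]; my=-Rt[:,1]; 
    # at th: foot dir f = cos th*d + sin th*e ; display normal n
    e=np.cross(my,Rt[:,2]); d=Rt[:,2]
    f=np.cos(th)*d+np.sin(th)*e; z=-f; x=np.cross(my,z); Rm=np.column_stack([x,my,z])
    return Rm, g+f*l+x*o+my*dy
E
python3 - <<'E'
from h import *
# sanity: grab pose should give meter standing
Rm,ft=held(G+.019*DG,RG,A); print(Rm.round(2).tolist(),ft.round(3)); Rm,ft=held(G+.019*DG,RG,-A); print(Rm.round(2).tolist(),ft.round(3))
s=read_state(); p,R=s['ee_pos'],s['eef_rot']
C={'w':load('w7'),'s':snap('scene','s5'),'t':snap('top','t5')}
M={}
for k,c in C.items():
    m=ymask(c); n,l,st,_=cv2.connectedComponentsWithStats(m); print(k,[tuple(x) for x in st[1:] if x[4]>40])
    M[k]=m
np.save('pics/masks.npy',M,allow_pickle=True)
for k in 'wst':
    ys,xs=np.nonzero(M[k]); print(k,len(xs))
for deg in range(-180,181,15):
    Rm,ft=held(p,R,np.radians(deg)); print(deg,{k:(proj(c,boxpts(Rm,ft)).min(0).round().tolist(),proj(c,boxpts(Rm,ft)).max(0).round().tolist()) for k,c in C.items()})
E
```

```text
[[-0.99, -0.14, -0.0], [0.14, -0.99, 0.0], [-0.0, -0.0, 1.0]] [0.492 0.125 0.01 ]
[[0.34, -0.14, 0.93], [-0.05, -0.99, -0.13], [0.94, -0.0, -0.34]] [0.405 0.137 0.158]
w [(np.int32(174), np.int32(3), np.int32(161), np.int32(277), np.int32(22636)), (np.int32(196), np.int32(310), np.int32(113), np.int32(14), np.int32(1524))]
s [(np.int32(337), np.int32(159), np.int32(30), np.int32(28), np.int32(398))]
t [(np.int32(144), np.int32(182), np.int32(31), np.int32(18), np.int32(359)), (np.int32(177), np.int32(184), np.int32(3), np.int32(15), np.int32(41))]
w 24212
s 477
t 418
-180 {'w': ([100.0, 205.0], [408.0, 602.0]), 's': ([315.0, 152.0], [346.0, 198.0]), 't': ([166.0, 180.0], [195.0, 201.0])}
-165 {'w': ([89.0, 226.0], [420.0, 553.0]), 's': ([322.0, 151.0], [343.0, 197.0]), 't': ([170.0, 180.0], [189.0, 201.0])}
-150 {'w': ([82.0, 208.0], [426.0, 426.0]), 's': ([329.0, 150.0], [340.0, 196.0]), 't': ([169.0, 180.0], [184.0, 201.0])}
-135 {'w': ([87.0, 90.0], [421.0, 331.0]), 's': ([325.0, 150.0], [348.0, 196.0]), 't': ([162.0, 179.0], [187.0, 201.0])}
-120 {'w': ([112.0, 33.0], [395.0, 355
[... 1810 characters left out ...]
.0, 482.0]), 's': ([307.0, 170.0], [353.0, 195.0]), 't': ([159.0, 183.0], [204.0, 201.0])}
120 {'w': ([184.0, 148.0], [322.0, 527.0]), 's': ([307.0, 172.0], [352.0, 190.0]), 't': ([159.0, 184.0], [204.0, 200.0])}
135 {'w': ([169.0, 156.0], [338.0, 566.0]), 's': ([306.0, 166.0], [352.0, 193.0]), 't': ([160.0, 183.0], [205.0, 201.0])}
150 {'w': ([149.0, 169.0], [358.0, 589.0]), 's': ([307.0, 161.0], [351.0, 195.0]), 't': ([161.0, 182.0], [204.0, 201.0])}
165 {'w': ([124.0, 186.0], [383.0, 597.0]), 's': ([310.0, 156.0], [349.0, 197.0]), 't': ([163.0, 181.0], [201.0, 201.0])}
180 {'w': ([100.0, 205.0], [408.0, 602.0]), 's': ([315.0, 152.0], [346.0, 198.0]), 't': ([166.0, 180.0], [195.0, 201.0])}
```

```bash
cat >> h.py <<'E'
FOOT0=np.array([.492,.125,.01])
E
python3 - <<'E'
from h import *
from scipy.optimize import least_squares
c=load('w4'); F=[]
for u,v in [(361,338),(410,338),(362,360),(408,360),(346,316),(427,317)]:
    o,d=ray(c,(u/1.5,v/1.5)); q=o-FOOT0; t=(.018-q@FX)/(d@FX); X=q+d*t; F.append([-.018,-(X@FY),X[2]])
F=np.array(F); print(F.round(4).tolist())
for i,j in((0,1),(2,3),(4,5)):
    F[[i,j],2]=F[[i,j],2].mean(); w=np.abs(F[i,1]-F[j,1])/2; F[i,1]=w;F[j,1]=-w
obs=np.array([(431,158),(498,158),(431,208),(497,208),(411,109),(525,109)],float)-[212,-60]
c=load('w7'); s=read_state(); p,R=s['ee_pos'],s['eef_rot']
def res(v):
    Rm,ft=held(p,R,*v); return (proj(c,ft+F@Rm.T)-obs).ravel()
for th0 in (1.,1.6):
  for l0 in(.03,.1):
    r=least_squares(res,[th0,l0,.008,0]); print(np.degrees(r.x[0]),r.x[1:],r.cost,r.fun.round(1))
Rm,ft=held(p,R,*r.x); print(Rm.round(2).tolist(),ft)
for k in('w7','s5','t5'):
    q=proj(load(k),boxpts(Rm,ft)); print(k,q.min(0),q.max(0))
np.save('held.npy',r.x)
E
```

```text
[[-0.018, 0.0141, 0.0728], [-0.018, -0.0139, 0.0728], [-0.018, 0.0141, 0.0471], [-0.018, -0.014, 0.047], [-0.018, 0.0215, 0.0954], [-0.018, -0.0219, 0.0943]]
81.06640093200512 [ 4.13211801e-02  7.85466243e-03 -1.96463861e-05] 11.479516292953942 [ 0.5  0.4  1.7  0.4  2.9 -0.   0.1 -0.  -2.4 -0.3 -2.3 -0.3]
81.06640713879942 [ 4.13211826e-02  7.85466181e-03 -1.96458466e-05] 11.479516292917973 [ 0.5  0.4  1.7  0.4  2.9 -0.   0.1 -0.  -2.4 -0.3 -2.3 -0.3]
81.06641001838118 [ 4.13211839e-02  7.85466158e-03 -1.96456669e-05] 11.479516292916383 [ 0.5  0.4  1.7  0.4  2.9 -0.   0.1 -0.  -2.4 -0.3 -2.3 -0.3]
81.06641395624132 [ 4.13211854e-02  7.85466112e-03 -1.96452902e-05] 11.479516292927803 [ 0.5  0.4  1.7  0.4  2.9 -0.   0.1 -0.  -2.4 -0.3 -2.3 -0.3]
[[-0.03, -1.0, -0.02], [0.7, -0.03, 0.71], [-0.71, 0.0, 0.7]] [0.53967797 0.29615469 0.21751369]
w7 [160.41759829 -31.6035946 ] [347.46832117 340.11152895]
s5 [325.61136552 156.31779529] [367.93677753 194.07592532]
t5 [142.06960492 180.41607335] [186.28114027 200.59974596]
```

The fit says the meter is now held 41 mm from its foot, 81° to the tool, which suits laying down with a near-vertical tool. I'll level it, head to +y, and lower until it touches.

```bash
cat > lay.py <<'E'
from h import *
v=np.load('held.npy'); th,l=v[0],v[1]; f=-MF
d=np.cos(th)*f+np.array([0,0,-np.sin(th)]); R=frame(d,-np.cross(-f,[0,0,-1]))
t=lambda z: MATC+f*(.08-l)+[0,0,z]+.019*d
E
python3 - <<'E'
from lay import *
Rm,ft=held(t(.2),R,*v); print(Rm.round(2).tolist(),ft.round(3))
move_linear(t(.2),R,speed=.12)
move_linear(t(.055),R,speed=.15,stop_force=4); print(read_state()['ee_pos'][2]-t(0)[2])
r=move_linear(t(.026),R,speed=.02,stop_force=2.5); s=read_state()
print(r,s['ee_pos'][2]-t(0)[2],s['force'],s['ft_torque'],s['grip_width'],s['clock'])
# outline check
for k in('scene','top'):
    c=snap(k,'lay_'+k); m=ymask(c); n,lb,st,_=cv2.connectedComponentsWithStats(m); print(k,[x.tolist() for x in st[1:] if x[4]>30])
    for h in(0,.01):
        Rm2,_=held(s['ee_pos'],s['eef_rot'],*v); ft2=held(s['ee_pos'],s['eef_rot'],*v)[1]; q=proj(c,boxpts(Rm2,ft2)); print(q.min(0).round(),q.max(0).round())
im=np.hstack([cv2.resize(load('lay_scene')['image'][180:260,270:400],None,fx=5,fy=5)]); cv2.imwrite('pics/lay.png',im[:,:,::-1])
E
```

```text
[[0.0, -1.0, -0.03], [-0.0, -0.03, 1.0], [-1.0, 0.0, -0.0]] [0.541 0.261 0.192]
0.05636045849307362
True 0.03478865821755332 [ 1.46962812 -0.26963293  1.61991533] [ 0.28614751 -0.26861683 -0.12044479] 0.05566006843686754 23.5583
scene [[313, 216, 4, 16, 36], [327, 223, 28, 14, 195]]
[314. 217.] [356. 238.]
[314. 217.] [356. 238.]
top [[192, 192, 4, 13, 40], [198, 192, 4, 13, 49]]
[160. 191.] [200. 205.]
[160. 191.] [200. 205.]
```

View pics/lay.png

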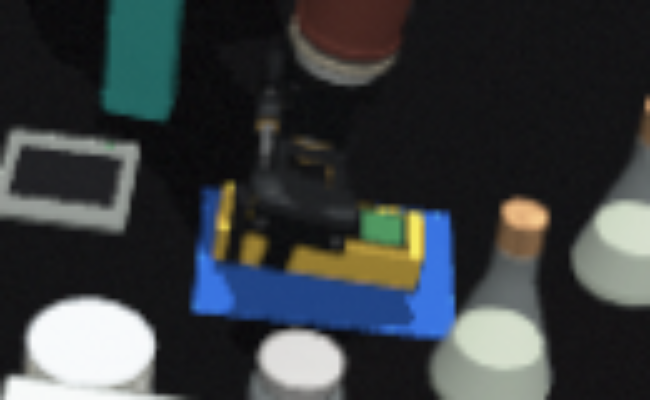

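It is lying on the mat, display up, head at (420,245), and close to flat. I'll press down gently to seat it, let go, and look with the wrist camera numerically.

```bash
python3 - <<'E'
from lay import *
for sf in(4,6,8):
    r=move_linear(t(.0265),R,speed=.02,stop_force=sf); s=read_state()
    print(r,round(s['ee_pos'][2]-t(0)[2],4),s['force'].round(2),s['ft_torque'].round(2))
    if not r: break
E
```

```text
True 0.0288 [-0.29  0.01  3.96] [ 0.01  0.11 -0.06]
True 0.0288 [-1.12 -0.33  5.17] [-0.01  0.06 -0.05]
True 0.0288 [-1.01 -0.24  4.34] [-0.08  0.11 -0.05]
```

```bash
python3 - <<'E'
from lay import *
set_gripper(.085); s=read_state(); print(s['force'].round(2),s['grip_width'])
move_linear(s['ee_pos']-.2*d,speed=.25)
RP=frame([0,0,-1],[1,.032,0])
print(inverse_kinematics(MATC+[-.12,.0,.35],RP))
move_to(MATC+[-.10,-.02,.35],RP)
c=snap('wrist','w8'); m=ymask(c); n,lb,st,_=cv2.connectedComponentsWithStats(m); print([x.tolist() for x in st[1:] if x[4]>100], read_state()['clock'])
k=1+np.argmax(st[1:,4]); cs=cv2.findContours((lb==k).astype(np.uint8),0,2)[0][0]
P=np.array([onz(c,q[0].astype(float),.036)[:2] for q in cs],np.float32); (cx,cy),(w,h),a=cv2.minAreaRect(P); print(cx,cy,w,h,a,cv2.boxPoints(((cx,cy),(w,h),a)).round(4).tolist())
cv2.imwrite('pics/w8b.png',cv2.resize(c['image'],None,fx=1.4,fy=1.4)[:,:,::-1])
E
```

```text
[-0.41  0.14 -0.3 ] 0.0850940705589947
[ 5.37590218e-01 -3.72103734e-02  1.56672735e+00 -4.44089210e-16
  1.61207568e+00  5.05601134e-01]
[[300, 80, 45, 99, 2191], [301, 186, 38, 6, 154]] 26.95
0.5350393056869507 0.342487096786499 0.05827802047133446 0.1367044299840927 1.5301125049591064 [[0.5041000247001648, 0.4099999964237213], [0.5077000260353088, 0.2734000086784363], [0.5659999847412109, 0.27489998936653137], [0.5623000264167786, 0.4115999937057495]]
```

View pics/w8b.png

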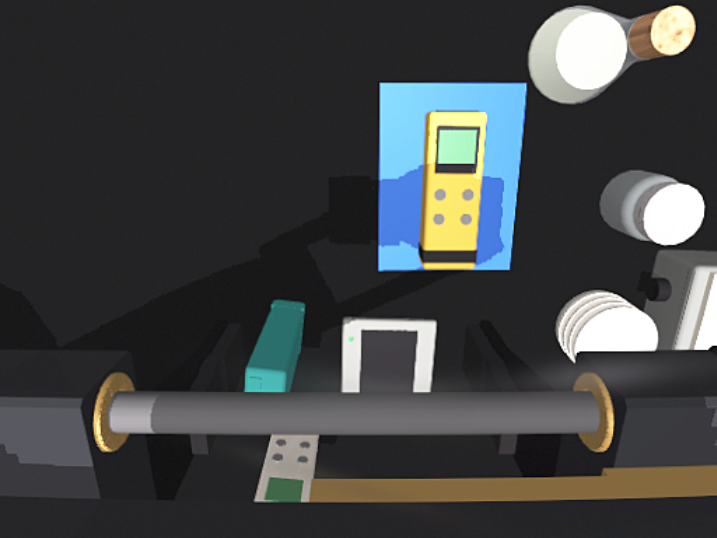

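The meter lies on the mat, display up, free, with the head at (457,112) and the foot at (449,266). I've used all 12 viewings, so the remaining checks will be numeric.

```bash
python3 - <<'E'
from h import *
c=load('w8'); P=[onz(c,(u/1.4,v/1.4),.039)[:2] for u,v in((430,113),(486,113),(475,264),(422,264))]; P=np.array(P); print(P.round(4).tolist(),P.mean(0))
hd=P[:2].mean(0);ft=P[2:].mean(0); u=(hd-ft)/np.linalg.norm(hd-ft); L=np.linalg.norm(hd-ft); print(L,u)
mid=np.append((hd+ft)/2,0); u=np.append(u,0)
R=frame([0,0,-1],[u[1],-u[0],0]); g=mid-.035*u
move_to(g+[0,0,.12],R)
print(move_linear(g+[0,0,.009],R,speed=.15,stop_force=8))
set_gripper(.03); s=read_state(); print(s['grip_width'],s['force'].round(2),s['ee_pos'])
move_linear(g+[0,0,.05],R,speed=.08); s=read_state(); print(s['force'].round(2),s['ft_torque'].round(2))
move_linear(g+[0,0,.22],R,speed=.25)
RC=frame([0,0,-1],-CYv); print(inverse_kinematics(cab(-.128,-.003,.22),RC), read_state()['clock'])
E
```

```text
[[0.5078, 0.4092], [0.5614, 0.4112], [0.567, 0.26], [0.5114, 0.2582]] [0.53690985 0.33465971]
0.1511330698603644 [-0.03045553  0.99953612]
False
0.05586267613059249 [-0.12 -0.15  2.63] [0.53829699 0.29970893 0.00929847]
[-0.61 -0.13 -3.28] [-0.18  0.05 -0.  ]
[-4.65062042e-01  1.20102604e-01  1.64482153e+00 -4.44089210e-16
  1.37666852e+00  1.05373428e+00] 30.95
```

```bash
python3 - <<'E'
from h import *
RC=frame([0,0,-1],-CYv)
move_to(cab(-.128,-.003,.22),RC); s=read_state(); print(s['clock'],s['grip_width'])
c=snap('wrist','w9'); m=ymask(c); n,lb,st,_=cv2.connectedComponentsWithStats(m); print([x.tolist() for x in st[1:] if x[4]>100])
for th in(84,90,96):
  for l in(.040,.045,.05):
    Rm,ft=held(s['ee_pos'],s['eef_rot'],np.radians(th),l,.007); print(th,l,Rm[:,2].round(2),(proj(c,[ft+Rm@[-.014,y,.16] for y in(-.024,.024)])).round(0).tolist(),(proj(c,[ft+Rm@[-.018,y,.156] for y in(-.024,.024)])).round(0).tolist())
# same measure on w8-like lying reference
for k in('scene','top'):
    c=snap(k,'h_'+k); m=ymask(c); _,lb,st,_=cv2.connectedComponentsWithStats(m); print(k,[x.tolist() for x in st[1:] if x[4]>15])
    for th in(84,90,96):
        Rm,ft=held(s['ee_pos'],s['eef_rot'],np.radians(th),.045,.007); q=proj(c,boxpts(Rm,ft)); print(th,q.min(0).round(),q.max(0).round())
E
```

```text
32.725 0.05544621820007118
[[179, 1, 151, 280, 22156], [195, 310, 115, 14, 1569]]
84 0.04 [0.99 0.05 0.1 ] [[324.0, -29.0], [175.0, -29.0]] [[326.0, -17.0], [173.0, -17.0]]
84 0.045 [0.99 0.05 0.1 ] [[323.0, -11.0], [176.0, -11.0]] [[325.0, 1.0], [175.0, 1.0]]
84 0.05 [0.99 0.05 0.1 ] [[322.0, 5.0], [177.0, 6.0]] [[324.0, 18.0], [176.0, 18.0]]
90 0.04 [1.   0.05 0.  ] [[317.0, -22.0], [183.0, -22.0]] [[319.0, -13.0], [181.0, -13.0]]
90 0.045 [1.   0.05 0.  ] [[317.0, -7.0], [183.0, -7.0]] [[318.0, 3.0], [182.0, 3.0]]
90 0.05 [1.   0.05 0.  ] [[316.0, 8.0], [184.0, 8.0]] [[318.0, 18.0], [182.0, 18.0]]
96 0.04 [ 0.99  0.05 -0.1 ] [[312.0, -13.0], [189.0, -13.0]] [[313.0, -6.0], [187.0, -6.0]]
96 0.045 [ 0.99  0.05 -0.1 ] [[311.0, 1.0], [189.0, 1.0]] [[313.0, 8.0], [188.0, 8.0]]
96 0.05 [ 0.99  0.05 -0.1 ] [[311.0, 14.0], [190.0, 14.0]] [[312.0, 22.0], [188.0, 22.0]]
scene [[187, 161, 22, 29, 341]]
84 [186. 160.] [211. 189.]
90 [186. 159.] [211. 191.]
96 [186. 158.] [211. 194.]
top [[305, 162, 12, 15, 67], [307, 202, 16, 4, 45]]
84 [305. 160.] [323. 205.]
90 [304. 160.] [323. 205.]
96 [304. 161.] [323. 206.]
```

The in-hand pose agrees in all three cameras (level, 45 mm from the foot). Now I put it in.

```bash
python3 - <<'E'
from h import *
RC=frame([0,0,-1],-CYv); y=-.003
def go(x,z,sp,sf):
    r=move_linear(cab(x,y,z),RC,speed=sp,stop_force=sf); s=read_state(); print(r,((s['ee_pos']-FACE)@CX).round(4),s['ee_pos'][2].round(4),s['force'].round(2),s['grip_width'].round(4)); return r
ok=not go(-.128,.10,.2,8) and not go(-.128,.061,.08,5) and not go(-.052,.061,.06,5)
print(ok,read_state()['clock'])
if ok:
    go(-.052,.032,.06,5); go(-.052,.020,.015,3)
    s=read_state(); print(s['ft_torque'].round(2),s['clock']); snap('wrist','w10')
E
```

```text
Traceback (most recent call last):
AttributeError: 'float' object has no attribute 'round'
```

```bash
cat > go.py <<'E'
from h import *
RC=frame([0,0,-1],-CYv); y=-.003
def go(x,z,sp,sf,R=RC):
    r=move_linear(cab(x,y,z),R,speed=sp,stop_force=sf); s=read_state(); print(r,np.round([(s['ee_pos']-FACE)@CX,s['ee_pos'][2],*s['force'],s['grip_width']],4)); return r
E
python3 - <<'E'
from go import *
ok=not go(-.128,.061,.08,5) and not go(-.052,.061,.06,5)
print(ok,read_state()['clock'])
if ok:
    go(-.052,.032,.06,5); go(-.052,.020,.015,3)
    s=read_state(); print(s['ft_torque'].round(2),s['clock']); snap('wrist','w10')
E
```

```text
False [-0.1282  0.0606  0.1572 -0.7831 -3.78    0.0555]
False [-0.0524  0.0609  0.3529 -0.7616 -2.8668  0.0559]
True 35.675
False [-0.0521  0.0316  0.6478 -0.6915 -2.0802  0.056 ]
True [-0.0517  0.0243  0.6367  1.0744  5.1784  0.0554]
[0.03 0.04 0.  ] 36.875
```

```bash
python3 - <<'E'
from go import *
set_gripper(.084); go(-.052,.20,.15,10)
c=snap('top','t9'); m=ymask(c); _,lb,st,_=cv2.connectedComponentsWithStats(m); print('top',[x.tolist() for x in st[1:] if x[4]>15])
c2=snap('wrist','w11'); m=ymask(c2); _,lb,st,_=cv2.connectedComponentsWithStats(m); print('wrist',[x.tolist() for x in st[1:] if x[4]>100])
p=cab(-.052,-.003,.024); Rm,ft=held(p,RC,np.pi/2,.045,.007); print(ft,Rm.round(2).tolist())
print(proj(c2,[ft+Rm@[-.018,yy,z] for z in(.0,.10) for yy in(-.028,.028)]).round())
print('cab-frame foot',(ft-FACE)@CX)
move_to(cab(-.30,0,.22),RC); set_gripper(0.0)
c3=snap('top','t10'); m=ymask(c3); _,lb,st,_=cv2.connectedComponentsWithStats(m); print('top',[x.tolist() for x in st[1:] if x[4]>15]); q=proj(c3,boxpts(Rm,ft)); print(q.min(0),q.max(0))
print(read_state()['clock'])
E
```

```text
False [-0.0527  0.1985 -0.3434 -0.029  -0.2994  0.0841]
top [[303, 179, 11, 7, 62], [301, 188, 13, 4, 28]]
wrist [[223, 128, 61, 73, 3677], [225, 213, 56, 6, 327]]
[ 0.58158704 -0.18673767  0.036     ] [[0.0, -0.05, 1.0], [0.0, 1.0, 0.05], [-1.0, -0.0, 0.0]]
[[281. 219.]
 [223. 219.]
 [283. 115.]
 [221. 115.]]
cab-frame foot -0.09700000000000004
top [[299, 165, 15, 21, 236], [300, 188, 14, 4, 30]]
[297.39148144 152.01815172] [313.57543422 191.2485986 ]
41.6583
```

The meter's outline is where it should be, in the rear compartment clear of the divider. Now I push the drawer shut.

```bash
python3 - <<'E'
from go import *
go(-.285,.20,.2,None); go(-.285,.066,.2,10)
r=go(-.08,.066,.12,15)
r=go(-.045,.066,.05,20); print(read_state()['clock'])
c=snap('top','t11')
go(-.10,.066,.15,None); go(-.12,.22,.25,None); snap('scene','s11'); c=snap('wrist','w12')
# blue panel front & face gap, from wrist: scan
h=cv2.cvtColor(c['image'],cv2.COLOR_RGB2HSV); b=cv2.inRange(h,(105,120,40),(125,255,255)); _,l,st,_=cv2.connectedComponentsWithStats(b); print([x.tolist() for x in st[1:] if x[4]>200])
for d in(0,.01): print(d,proj(c,[cab(-.012-d,s*.08,.102) for s in(-1,1)]).round().tolist(),proj(c,[cab(-d,s*.08,.102) for s in(-1,1)]).round().tolist(),'lid',proj(c,[cab(0,s*.08,.116) for s in(-1,1)]).round().tolist())
i=int(proj(c,[cab(-.012,.05,.102)])[0][0]); v=int(proj(c,[cab(-.012,.05,.102)])[0][1]); print(i,v,c['image'][max(v-25,0):v+25,i].tolist())
E
```

```text
False [-2.856e-01  1.991e-01  7.638e-01  3.315e-01 -3.903e-01  6.000e-04]
False [-2.843e-01  6.730e-02 -6.918e-01 -8.310e-02  4.993e-01  6.000e-04]
False [-8.000e-02  6.620e-02  1.117e+00  6.990e-02 -2.928e-01  4.000e-04]
True [-6.3100e-02  6.5300e-02 -2.6057e+00 -1.6810e-01  1.6978e+00  6.0000e-04]
45.075
False [-9.9300e-02  6.6300e-02  1.3272e+00  2.7840e-01  3.0210e-01  6.0000e-04]
False [-1.202e-01  2.186e-01  5.511e-01  9.852e-01 -8.238e-01  4.000e-04]
[[96, 34, 311, 25, 6876]]
0 [[353.0, 49.0], [144.0, 49.0]] [[354.0, 32.0], [143.0, 32.0]] lid [[360.0, 30.0], [137.0, 30.0]]
0.01 [[352.0, 63.0], [146.0, 63.0]] [[353.0, 46.0], [144.0, 46.0]] lid [[360.0, 30.0], [137.0, 30.0]]
183 48 [[240, 239, 242], [240, 239, 242], [240, 239, 243], [240, 239, 243], [240, 238, 243], [242, 241, 243], [241, 239, 235], [225, 217, 207], [141, 135, 131], [84, 81, 76], [117, 111, 101], [84, 93, 109], [47, 84, 142], [59, 101, 170], [64, 106, 175], [63, 105, 173], [61, 104, 173], [60, 103, 174], [61, 105, 175], [61, 104, 174], [61, 103, 174], [61, 102, 173], [62, 103, 171], [61, 102, 172], [61, 105, 173], [58, 100, 168], [51, 88, 144], [38, 64, 107], [15, 25, 42], [19, 33, 56], [17, 33, 57], [16, 31, 56], [15, 30, 55], [19, 33, 58], [17, 34, 58], [16, 29, 50], [15, 12, 12], [17, 17, 16], [18, 17, 18], [16, 17, 17], [15, 16, 18], [16, 15, 16], [16, 16, 16], [15, 18, 17], [18, 18, 19], [18, 18, 20], [19, 18, 20], [17, 15, 17], [20, 19, 21], [18, 19, 20]]
```

The drawer stopped where full closure was predicted, with the panel's front edge on its shut line. I'll press once more as a check, then retreat, compare the bystanders with the first images, and hand in.

```bash
python3 - <<'E'
from go import *
go(-.10,.22,.25,None); go(-.10,.066,.2,10)
go(-.068,.066,.1,15); go(-.05,.066,.02,25)
go(-.10,.066,.15,None); go(-.12,.25,.25,None)
movej([1.098,.0,1.526,0,1.395,-.126])
a=load('t0')['image'].astype(int); b=snap('top','t12')['image'].astype(int); d=(np.abs(a-b).max(2)>60).astype(np.uint8)
_,l,st,ce=cv2.connectedComponentsWithStats(d); print([x.tolist() for x in st[1:] if x[4]>15]); print(read_state()['clock'])
sign_off()
E
```

```text
False [-1.003e-01  2.178e-01 -8.850e-01 -6.474e-01 -4.066e-01  3.000e-04]
False [-0.0992  0.0674  0.1398  0.3856 -0.0364  0.0005]
False [-6.760e-02  6.680e-02 -6.863e-01 -9.136e-01 -3.846e-01  8.000e-04]
True [-6.3300e-02  6.5200e-02 -1.3872e+00  2.3510e-01  1.8795e+00  6.0000e-04]
False [-9.9700e-02  6.6300e-02  1.2652e+00 -8.7160e-01  2.4470e-01  4.0000e-04]
False [-0.1204  0.2483 -0.0311 -0.1849 -0.2825  0.0005]
[[277, 165, 60, 7, 329], [294, 176, 27, 6, 148], [223, 200, 17, 15, 185], [95, 248, 15, 10, 42], [47, 263, 75, 57, 815], [29, 276, 66, 49, 650], [24, 314, 109, 70, 1985], [101, 321, 6, 6, 19], [108, 320, 29, 13, 89], [126, 333, 56, 31, 293], [111, 339, 18, 26, 93], [96, 354, 14, 14, 104], [234, 374, 20, 10, 56]]
52.9333
the job is handed in; nothing more can be done
```

The job is handed in at 52.9 s of the 72 s allowed. The meter lies display up, head to the back, in the rear compartment, and the drawer is pushed shut.

**What I did:** I pulled the drawer open until it hit its stop. I lifted the meter off the charging plate, laid it display up on the mat and let go. I then gripped it again near the foot, took it in over the divider and under the cabinet top, set it down, released it and pushed the drawer closed.

**Last checks:**
- **Meter placing:** It touched the compartment floor at the expected height. The camera outline put its foot about 10 mm behind the divider.
- **Drawer shut:** Two separate pushes stalled at the same place, -63.1 and -63.3 mm; I had expected -62 mm. The panel's front edge lay on its shut line to within about 1.5 mm.
- **Bystanders:** Comparing top views from before and after showed changes only at the drawer, the charging plate and the arm with its shadow. The tip box, dishes, flasks, jar and the other meters showed none.

**What went wrong or disagreed:**
- **Turned the wrong way:** On the first try at laying the meter down I had the jaw direction half a turn out, so its foot pressed on the mat. The meter slid about 64 mm and turned about 26° in the grip. It was not dropped and stayed held throughout. I measured its new position in the grip and laid it down properly. The force read about 6 N when the arm stopped; the peak during that descent was not recorded.
- **Small position mismatches:** The drawer's open position differed by about 4 mm between the arm and the top camera. The meter's position on the mat differed by about 6 mm between what I commanded and what I measured. Both were within the clearances.

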